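Draw a tie plate into line with a tapered drift

TASK

Take the red-handled tapered drift from the tool block and push it down through the hole at the free end of the steel tie plate into the bolt hole of the timber leg beneath, so that the taper draws the stiff plate into line. The hole in the timber is off to one side, left or right along the plate's swing, so feel for it with the point; let the drift alone shift the plate, never push the plate with the gripper. Leave the drift upright, pushed fully home with its collar flat on the plate, let go of it, and leave the other tools and things on the bench where they are.

Things in the scene. Friction and masses are not known exactly. Their poses are not given: they have to be found in the camera images.
- drift: tapered steel drift, red round handle, 126 mm long, 0.28 to 0.48 kg. Origin at the centre of its flat lower point; z runs up along it to the handle. Point 5 mm in diameter, tapering evenly to 22.5 mm at 48 mm up, straight 22.5 mm shank to 66 mm, collar 36 mm in diameter from 66 to 71 mm, straight handle 24 mm in diameter from 71 to 126 mm, flat top.
- drift_collar (a point): centre of the underside of the drift's collar, 66 mm above its point on its axis. At the start the drift stands upright in a hole of the tool block, hanging by this collar: the handle rises from 80 to 135 mm above the bench. Lift it straight up 70 mm to clear the block, 150 mm to pass its point over the other tools.
- strap: steel tie plate, 54 mm wide, 8 mm thick, 184 mm long, level on timber wider than itself. Origin on its bolt's axis, at its underside, 70 mm above the bench; z up, y along the plate from bolt to hole (130 mm), x the direction of swing. It swings level about the bolt against stiff friction (about 11 N at the hole, no spring) and stays where left. The bolt head stands 11 mm above it.
- strap_hole (a point): centre of the mouth (upper face, 78.5 mm above the bench) of the plate's 24 mm round through hole. In the timber leg below is a 24 mm round hole, right through (70 mm deep), equally far from the bolt; at first its axis lies 12 to 14.5 mm off along the plate's x, either +x or -x (not told; wood shows through part of the plate's hole).
- strap_bolt (a point): the plate's bolt axis, at the plate's upper face. How it feels: a point set down on the wood stops 8 mm below that face; midway between the two holes' axes it goes over 15 mm deep before the taper touches. Pushing on takes some 5 to 30 N: the drift's axis moves over to the timber hole's axis (0.75 mm play) and the plate follows.
- rack: fixed dark wooden tool block, 70 mm (x) by 240 mm (y) by 75 mm high, origin at the centre of its underside; three 26 mm holes through it at y = -75, 0 and 75 mm hold the drift and two other tools in any order
- awl: another tool in the block, with a yellow waisted handle up to 26 mm wide; origin at its shank, 50 mm under its collar; leave it in its hole
- nail_punch: another tool in the block, with a blue waisted handle up to 26 mm wide; origin at its shank, 50 mm under its collar; leave it in its hole
- screw_tray: open card tray of screws, 130 x 100 x 35 mm, origin at the centre of its underside; leave alone
- glue: white glue bottle, 60 mm in diameter, 150 mm tall, origin at the centre of its underside; leave alone
Mind the look-alikes: they are no part of the job. Of the things like the drift, leave any that is turquoise; of the rest the smaller one is meant.

How it is judged:
By the outcome, as a careful person would: the job done as asked, in the order asked, and still so for the second after the job is handed in, with the robot touching nothing.
It also fails if it takes over 58 s, if anything falls off the work surface, if the arm or the gripper's body presses on something with over 40 N, if the wrist force passes 120 N, or if a joint passes its speed limit or range.

ROBOT

A 7-joint arm with a two-finger parallel gripper is mounted at the origin on the work surface. World frame = base frame: x ahead of the robot, y to its left, z up, the work surface at z = 0. Lengths are in mm, angles in rad, forces in N, time in s.
With the tool pointing down it reaches from about 400 to 875 mm from the base axis. Payload 6.5 kg.
Tool frame: the origin (TCP) lies between the finger pads; the fingertips stand 8 mm ahead of it and the grasp point (between the pads) lies 11 mm behind it (r.tip_reach is the distance from the TCP to the fingertips, in mm); z points along the fingers, y is the line along which they close (so a half turn about z gives the same grasp; the last joint's range is limited). The gripper opens to 88 mm and grips with 3 to 60 N. Pads are 18 mm wide; open, the fingers measure 123 mm over their backs; the gripper's body (75 mm by 187 mm) begins 45 mm behind the grasp point.
Start: joints at [1.107, 0.536, -0.004, 1.538, 0.003, 1.067, -0.071], TCP at [251.8, -599.239, 246.716] pointing down, gripper open.
Joint ranges: [-2.7, 2.7], [-0.37, 2.16], [-1.27, 1.26], [0.24, 2.4], [-1.31, 4.45], [0.19, 1.91], [-2.76, 2.76]. Speed limits (rad/s): [2.39, 2.39, 3.14, 3.14, 3.14, 3.14, 3.14].

INTERFACE

Orientations are given as a unit quaternion [w, x, y, z].
In Python, from station import state, viewer, order, r gives the robot as it stands.
- The arm moves only by the tool send_rows, never from a script. Its argument "steps" is a list of rows, each a list of 3 entries, a list of its own where there are three numbers: the shift along the tool's x, y, z in cm, then the turn, a rotation vector about the tool's x, y, z in rad, then the closure, from 0 (fully open) to 1 (shut). A call has 1 to 12 rows; each row is the pose to reach, as a shift and turn from the pose commanded when the call began, along the tool's axes at that moment; what a row does not reach only later rows make up. A row lasts 1/12 s, in which the tool goes at most 41.7 mm and 7.16 degrees, less where a joint would pass 70% of its speed; a pose out of reach is approached as far as the arm can. A call with a gripper value outside its range is refused whole. The fingers move at their own pace and stop on an object; "force" is the grip in N (left out, the last holds). Time passes only in rows, so rows that repeat a pose let the fingers close. It gives the time, the measured TCP pose, the force and the opening at its end, in the units of the state.
- state(): the state, without advancing time (a new reading comes with each control period).
- viewer.get_image(name): name is "scene" or "side" or "wrist"; returns a dict with "image" (384x512x3 uint8, red, green, blue), "mtx" (3x3 intrinsics, pixels), "view" (4x4, takes a point from world to camera coordinates); the wrist camera has in their place "hand_eye" (4x4, takes a point from camera to tool coordinates, whose origin is the TCP and whose axes are the flange's). Camera axes: x right, y down, z forward; pixel columns grow to the right and rows downward; lengths in mm; the calibration is good to about 2 mm. A picture is of the moment at which its call begins: read the wrist's pose just before it. There is no depth.
- order.job_done(): hands the job in, once; it reports no verdict.
The state is a dict: "time": time; "joints": joint angles; "joint_vel": joint speeds; "joint_efforts": joint torques, N m; "tcp_pos": TCP position; "eef_rot": TCP orientation; "ft_force": force on the tool from outside, world axes, zero at the start; "torque": the same for the moment, N m; "width": opening from 0.0 (shut) to 1.0 (fully open).
Only numpy, scipy, OpenCV 4.12 (cv2) and the standard library are available. Lean on these libraries where they do the work, as an engineer would, in place of code of your own. Each camera call takes 0.05 s, during which the arm holds its last target. There are 200 camera calls.

## Working session

There is one attempt and no reset: what is moved stays moved. The work goes in short steps, Python scripts to look and compute and a tool call to move; the robot and the scene stay as the last step left them, time stands still between calls to the robot, and variables do not carry over. Pictures are saved under pics/ and viewed, on a budget of 10 in all, crops included, one or two more only if the job needs it, and the job is handed in when it is done.

Besides the shell and the picture viewer there is one more tool, called by a JSON object that holds its "api" and its "payload". send_rows: Moves the arm, as the interface text tells. Its arguments: {"type":"object","properties":{"steps":{"type":"array","items":{"type":"array"}},"force":{"type":"number"}},"required":["steps"]}

```bash
ls; mkdir -p pics; python3 - <<'E'
from station import state, viewer, order, r
import cv2, numpy as np
s=state(); print(s)
ims=[]
for n in("scene","side"):
    d=viewer.get_image(n); ims.append(d["image"]); print(n,d["mtx"].tolist(),np.round(d["view"],4).tolist())
    cv2.imwrite(f"pics/{n}0.png",d["image"][:,:,::-1])
d=viewer.get_image("wrist");print(d["mtx"].tolist(),d["hand_eye"].tolist());cv2.imwrite("pics/wrist0.png",d["image"][:,:,::-1])
E
```

```text
pics
{'time': 0.0, 'joints': array([ 1.10682404,  0.53719128, -0.0044141 ,  1.53885441,  0.00256733,
        1.06729134, -0.07121362]), 'joint_vel': array([-8.38214426e-05, -7.43778303e-04, -1.16070287e-03, -4.76415477e-04,
        2.88462063e-03,  9.54932807e-04,  4.08593366e-04]), 'joint_efforts': array([ 1.69593950e-04, -5.70987153e+01,  9.90848355e-01, -2.51608032e+01,
       -5.62203268e-02,  1.79515308e-02,  1.79997878e-04]), 'tcp_pos': array([ 251.53652894, -598.7104531 ,  245.83030522]), 'eef_rot': array([-8.39457908e-04,  9.80284773e-01,  1.97587974e-01, -2.26073195e-04]), 'ft_force': array([-0.24394339,  0.10525175, -0.09342579]), 'torque': array([-0.04825601, -0.00820319, -0.0831087 ]), 'width': 0.9921512687126179}
scene [[452.06103171635124, 0.0, 256.0080203925867], [0.0, 452.06103171635124, 190.059576387633], [0.0, 0.0, 1.0]] [[-0.8249, 0.5651, 0.0133, 510.8811], [0.4381, 0.6541, -0.6166, -236.2257], [-0.3572, -0.5028, -0.7871, 1316.9117], [0.0, 0.0, 0.0, 1.0]]
side [[402.0397846089344, 0.0, 248.7413016039725], [0.0, 402.0397846089344, 200.05187599686332], [0.0, 0.0, 1.0]] [[0.9258, -0.378, 0.0057, -563.5565], [-0.2594, -0.6461, -0.7178, 233.2935], [0.275, 0.6631, -0.6962, 779.4791], [0.0, 0.0, 0.0, 1.0]]
[[292.1395496457322, 0.0, 255.62010648614884], [0.0, 292.1395496457322, 194.25561935157887], [0.0, 0.0, 1.0]] [[0.0010793244500489226, -0.9482031676451276, -0.3176626952074719, 83.65640502815191], [0.9999991154405808, 0.0012703348687275056, -0.00039416668392017147, 0.8693923065069553], [0.0007772880964895358, -0.3176619887822038, 0.9482037000065687, -138.024496142331], [0.0, 0.0, 0.0, 1.0]]
```

View pics/scene0.png

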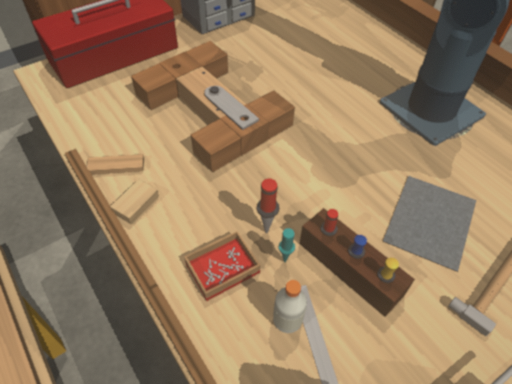

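View pics/side0.png

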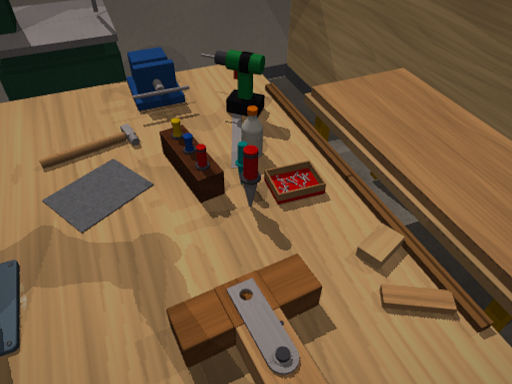

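Red candidates are the big drift standing free (scene 268,200; side 251,165) and the smaller one in the block (scene 332,220; side 201,155). The turquoise one (scene 287,243) is ruled out. The smaller red one in the block fits the description. I'll confirm it in a crop and measure it along with the plate.

```bash
cat > h.py <<'E'
import numpy as np, cv2
from station import state, viewer, r
from scipy.spatial.transform import Rotation as R
def cam(n):
    s=state(); d=viewer.get_image(n)
    if n=="wrist":
        q=s["eef_rot"]; T=np.eye(4); T[:3,:3]=R.from_quat([q[1],q[2],q[3],q[0]]).as_matrix(); T[:3,3]=s["tcp_pos"]
        W=T@d["hand_eye"]
    else: W=np.linalg.inv(d["view"])
    return d["image"],np.array(d["mtx"]),W
def ray(K,W,u,v):
    return W[:3,3], W[:3,:3]@np.linalg.solve(K,[u,v,1])
def plane(K,W,u,v,z):
    o,d=ray(K,W,u,v); return o+d*(z-o[2])/d[2]
def proj(K,W,p):
    c=np.linalg.inv(W)@np.append(p,1); q=K@c[:3]; return q[:2]/q[2]
def tri(*rs):
    A=0;b=0
    for o,d in rs:
        d=d/np.linalg.norm(d); P=np.eye(3)-np.outer(d,d); A=A+P; b=b+P@o
    return np.linalg.solve(A,b)
E
python3 - <<'E'
from h import *
out=[];C={}
for n,bx in(("scene",[(300,190,110,120),(180,60,110,110)]),("side",[(150,105,120,110),(210,260,110,110)])):
    im,K,W=cam(n);C[n]=(K,W)
    hsv=cv2.cvtColor(im,cv2.COLOR_RGB2HSV)
    m=((hsv[...,0]<6)|(hsv[...,0]>174))&(hsv[...,1]>170)&(hsv[...,2]>60)
    k,l,st,ce=cv2.connectedComponentsWithStats(m.astype(np.uint8))
    for i in range(1,k):
        if st[i,4]>40: print(n,st[i],ce[i].round(1))
    for x,y,w,h in bx: out.append(cv2.resize(im[y:y+h,x:x+w],(390,290),interpolation=cv2.INTER_CUBIC))
cv2.imwrite("pics/crop1.png",np.vstack([np.hstack(out[:2]),np.hstack(out[2:])])[:,:,::-1])
for nm,a,b in(("hole",(247,120),(247,294)),("bolt",(213,91),(284,355))):
    for n,p in(("scene",a),("side",b)): print(nm,n,plane(*C[n],*p,78.5).round(1))
for nm,a in(("tcp",state()["tcp_pos"]),): print([proj(*C[n],a) for n in C])
E
```

```text
scene [  33    0  140   55 4088] [99.2 23.8]
scene [  67   23  108   43 1467] [130.8  45.8]
scene [262 180  14  11 124] [268.9 184.9]
scene [328 210   9   8  55] [332.2 213.3]
scene [192 240  59  48 772] [219.2 259.8]
scene [211 264  12  12  58] [215.9 269.3]
side [196 144   9   6  48] [200.  146.6]
side [243 145  15  11 121] [250.2 149.6]
side [196 152  10  15 106] [200.9 158.9]
side [243 157  15  23 265] [249.7 168. ]
side [271 168  48  25 497] [294.2 179.5]
side [267 184  58  20 156] [296.1 196.2]
hole scene [ 519.4 -188.7   78.5]
hole side [ 522.5 -201.7   78.5]
bolt scene [ 533.2 -335.1   78.5]
bolt side [ 535.2 -330.4   78.5]
[array([245.17717905, -36.80802234]), array([101.2488829 , 743.09586086])]
```

View pics/crop1.png

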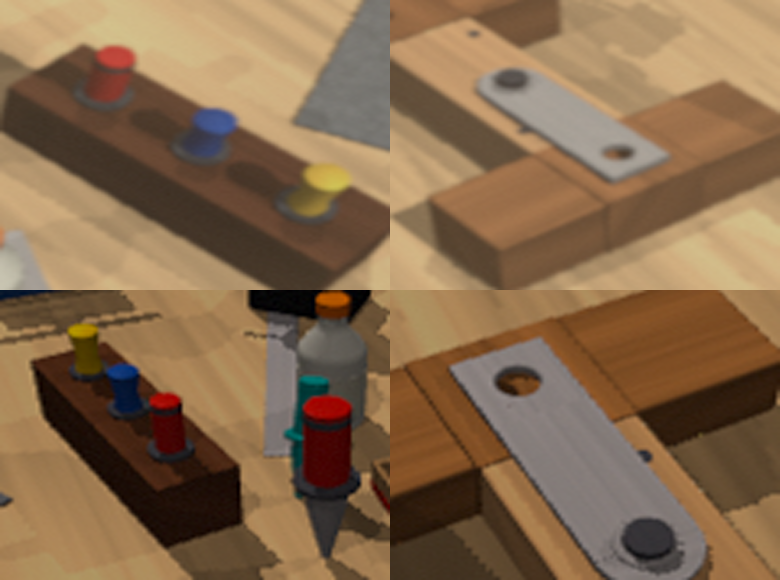

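Confirmed: the rack drift is the smaller red one (crop 114,56 and 166,402), with blue and yellow beside it. The plate's hole shows both wood and dark.

```bash
python3 - <<'E'
from h import *
C={n:cam(n)[1:] for n in("scene","side")}
for nm,z,a,b in(("drift top",135,(332.2,213.2),(200.8,147.2)),("yellow",135,(391.5,264),(175.5,120)),("bolt",89.5,(214.4,88.8),(282.8,354)),("hole",78.5,(244.6,117.7),(246.4,294.5))):
    print(nm,[plane(*C[n],*p,z).round(1)[:2] for n,p in(("scene",a),("side",b))],tri(ray(*C["scene"],*a),ray(*C["side"],*b)).round(1))
s=state();q=s["eef_rot"];M=R.from_quat([q[1],q[2],q[3],q[0]]).as_matrix();print(M.round(3))
E
```

```text
drift top [array([560.6, 184.7]), array([558.6, 182.1])] [559.4 184.1 133.4]
yellow [array([543.8, 336.1]), array([532.7, 318.8])] [536.4 333.7 124.6]
bolt [array([ 531.7, -329.1]), array([ 531.2, -332.6])] [ 531.1 -331.5   87.6]
hole [array([ 519.8, -199.3]), array([ 521.1, -202.2])] [ 520.3 -200.9   77.3]
[[ 0.922  0.387 -0.   ]
 [ 0.387 -0.922  0.   ]
 [-0.    -0.    -1.   ]]
```

{"api": "send_rows", "payload": {"steps": [[[40.2, -26.3, 4.6], [0, 0, -1.3], 0], [[40.2, -26.3, 4.6], [0, 0, -1.3], 0], [[40.2, -26.3, 4.6], [0, 0, -1.3], 0], [[40.2, -26.3, 4.6], [0, 0, -1.3], 0], [[40.2, -26.3, 4.6], [0, 0, -1.3], 0], [[40.2, -26.3, 4.6], [0, 0, -1.3], 0], [[40.2, -26.3, 4.6], [0, 0, -1.3], 0], [[40.2, -26.3, 4.6], [0, 0, -1.3], 0], [[40.2, -26.3, 4.6], [0, 0, -1.3], 0], [[40.2, -26.3, 4.6], [0, 0, -1.3], 0], [[40.2, -26.3, 4.6], [0, 0, -1.3], 0], [[40.2, -26.3, 4.6], [0, 0, -1.3], 0]]}}

```text
time: 1.35
tcp_pos: [522.8, -196.1, 200.7]
eef_rot: [-0.0, 0.658, 0.753, 0.001]
ft_force: [0.6, -0.4, 0.6]
width: 1.001
```

{"api": "send_rows", "payload": {"steps": [[[0, 0, 0], [0, 0, 0], 0], [[0, 0, 0], [0, 0, 0], 0], [[0, 0, 0], [0, 0, 0], 0], [[0, 0, 0], [0, 0, 0], 0]]}}

```text
time: 1.68
tcp_pos: [519.7, -203.0, 200.7]
eef_rot: [0.0, 0.662, 0.75, -0.001]
ft_force: [-0.4, -0.4, 0.6]
width: 1.004
```

```bash
python3 - <<'E'
from h import *
im,K,W=cam("wrist"); s=state(); print(s["tcp_pos"],s["eef_rot"],s["joints"],s["time"])
h=proj(K,W,[520.5,-201,78.5]);b=proj(K,W,[531.3,-331,78.5]);print(h,b)
np.savez("w1.npz",im=im,K=K,W=W)
u,v=h.round().astype(int)
x0,y0=max(0,u-50),max(0,v-50); c=im[y0:y0+100,x0:x0+100]; print(x0,y0)
cv2.imwrite("pics/w1.png",np.hstack([cv2.resize(im,(400,300)),cv2.resize(c,(300,300),interpolation=cv2.INTER_CUBIC)])[:,:,::-1])
C={n:cam(n)[1:] for n in("scene","side")}
print("big", plane(*C["scene"],266,232,0),plane(*C["side"],251,205,0), tri(ray(*C["scene"],269,182),ray(*C["side"],251,149)))
E
```

```text
[ 519.6909269  -202.91430419  200.746442  ] [ 1.40913106e-04  6.61900017e-01  7.49591969e-01 -4.76299945e-04] [ 0.60371557  0.46947044 -0.40686802  1.80878055  0.23000674  0.90999852
  0.21815111] 1.7333
[255.74936216 187.42311022] [250.58052255 303.38876962]
206 137
big [644.6351931   77.93547261   0.        ] [648.17570037  81.58203396   0.        ] [643.24673491  75.75297353 180.37757233]
```

View pics/w1.png

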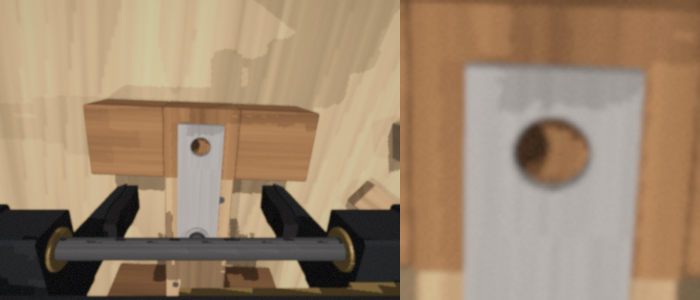

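The timber hole (dark crescent) lies on the image left, so -x. The plate hole is at wrist pixel (256.7,187.7), within about 1 mm of my estimate. Next I go above the drift.

{"api": "send_rows", "payload": {"steps": [[[37.8, 8.7, 0], [0, 0, 0], 0], [[37.8, 8.7, 0], [0, 0, 0], 0], [[37.8, 8.7, 0], [0, 0, 0], 0], [[37.8, 8.7, 0], [0, 0, 0], 0], [[37.8, 8.7, 0], [0, 0, 0], 0], [[37.8, 8.7, 0], [0, 0, 0], 0], [[37.8, 8.7, 0], [0, 0, 0], 0], [[37.8, 8.7, 0], [0, 0, 0], 0], [[37.8, 8.7, 0], [0, 0, 0], 0], [[37.8, 8.7, 0], [0, 0, 0], 0], [[37.8, 8.7, 0], [0, 0, 0], 0], [[37.8, 8.7, 0], [0, 0, 0], 0]]}}

```text
time: 2.83
tcp_pos: [558.9, 184.5, 200.5]
eef_rot: [0.0, 0.661, 0.751, -0.0]
ft_force: [-0.2, -0.7, 0.0]
width: 1.001
```

{"api": "send_rows", "payload": {"steps": [[[0, 0, 0], [0, 0, 0], 0], [[0, 0, 0], [0, 0, 0], 0], [[0, 0, 0], [0, 0, 0], 0], [[0, 0, 0], [0, 0, 0], 0]]}}

```text
time: 3.17
tcp_pos: [559.2, 183.5, 200.7]
eef_rot: [0.0, 0.662, 0.75, -0.0]
ft_force: [-0.2, 0.0, -0.5]
width: 1.002
```

```bash
python3 - <<'E'
from h import *
im,K,W=cam("wrist"); s=state(); print(s["tcp_pos"],s["eef_rot"],s["time"])
hsv=cv2.cvtColor(im,cv2.COLOR_RGB2HSV)
m=((hsv[...,0]<6)|(hsv[...,0]>174))&(hsv[...,1]>150)&(hsv[...,2]>60)
k,l,st,ce=cv2.connectedComponentsWithStats(m.astype(np.uint8))
for i in range(1,k):
    if st[i,4]>60: print(st[i],ce[i].round(1))
print("exp",proj(K,W,[559.5,183.3,135]),proj(K,W,[559.5,183.3,83]))
cv2.imwrite("pics/w2.png",im[:,:,::-1])
d=np.load("w1.npz"); print("hole",plane(d["K"],d["W"],256.7,187.7,78.5))
C={n:cam(n)[1:] for n in("scene","side")}
print("glue", tri(ray(*C["scene"],292,287),ray(*C["side"],252,110)))
E
```

```text
[559.10255554 183.84146668 200.7513777 ] [ 1.54332731e-04  6.61370055e-01  7.50059736e-01 -1.36892618e-04] 3.2167
[295  93  30   8 125] [309.6  96.1]
[ 295  107   32   63 1849] [310.8 137.9]
[243 178  26  19 316] [255.3 186.8]
[240 195  32  31 763] [255.3 210.1]
[418 215  61  12  90] [447.6 220.4]
[367 219  13  27 101] [373.1 232. ]
[ 383  223   63   65 1532] [408.9 252.9]
[439 233  38  36 603] [459.7 250.1]
[422 242  19  27 284] [432.3 255.1]
exp [254.6281225  212.31512502] [254.80939237 191.0389583 ]
hole [ 521.41306513 -201.15709011   78.5       ]
glue [729.8165886  273.13276108 145.82103794]
```

View pics/w2.png

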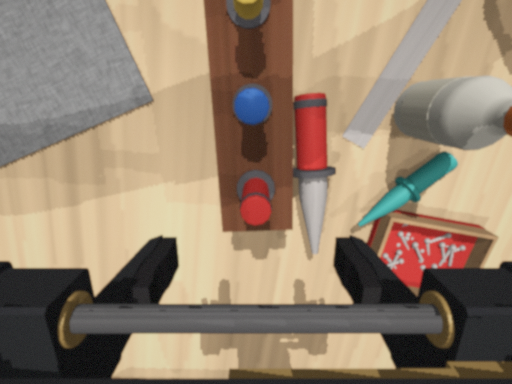

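```bash
python3 - <<'E'
from h import *
im,K,W=cam("wrist"); C={n:cam(n)[1:] for n in("scene","side")}
for nm,a,b,c in(("tip",(266,232),(251,205),(315,254)),("top",(269,182),(251,149),(310,97))):
  for z in (0,15,100): print(nm,z,[plane(*V,*p,z).round()[:2] for V,p in((C["scene"],a),(C["side"],b),((K,W),c))])
print("drift top c",plane(K,W,255.3,210.5,135),"collar c",plane(K,W,255.5,189,78))
E
```

```text
tip 0 [array([645.,  78.]), array([648.,  82.]), array([652.,  82.])]
tip 15 [array([651.,  86.]), array([642.,  68.]), array([647.,  90.])]
tip 100 [array([684., 129.]), array([609., -11.]), array([622., 136.])]
top 0 [array([552., -40.]), array([737., 297.]), array([609., 273.])]
top 15 [array([560., -30.]), array([729., 278.]), array([606., 273.])]
top 100 [array([602.,  24.]), array([685., 174.]), array([591., 271.])]
drift top c [559.66373199 185.75361179 135.        ] collar c [559.92738611 184.73188722  78.        ]
```

The big red look-alike stood on its point at t=0 but now appears to lie down. I'll check with a fresh scene and side view.

```bash
python3 - <<'E'
from h import *
o=[cv2.resize(cam("scene")[0],(400,300)),cv2.resize(cam("side")[0],(400,300))]
cv2.imwrite("pics/s2.png",np.hstack(o)[:,:,::-1]); print(state()["time"],state()["ft_force"])
E
```

```text
3.5667 [ 1.08321063 -0.0581164   0.12449131]
```

View pics/s2.png

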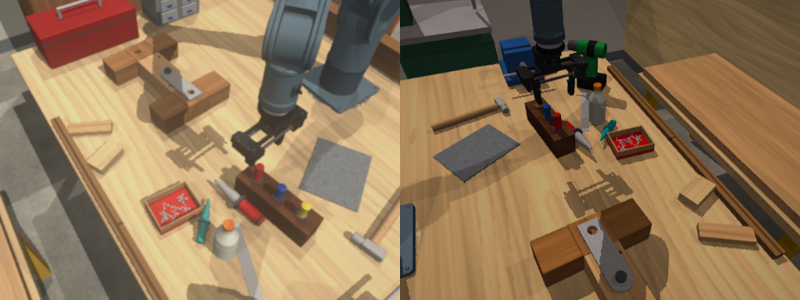

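Both look-alikes toppled on their own: they were balanced on their points and the gripper passed well above them. They now lie low beside the rack, clear of my path. I'll grasp the drift.

{"api": "send_rows", "payload": {"steps": [[[0.1, 0.1, 3], [0, 0, 0], 0], [[0.1, 0.1, 6], [0, 0, 0], 0], [[0.1, 0.1, 9], [0, 0, 0], 0], [[0.1, 0.1, 10.2], [0, 0, 0], 0], [[0.1, 0.1, 10.2], [0, 0, 0], 0], [[0.1, 0.1, 10.2], [0, 0, 0], 0], [[0.1, 0.1, 10.2], [0, 0, 0], 0.5], [[0.1, 0.1, 10.2], [0, 0, 0], 0.6], [[0.1, 0.1, 10.2], [0, 0, 0], 0.7], [[0.1, 0.1, 10.2], [0, 0, 0], 0.8], [[0.1, 0.1, 10.2], [0, 0, 0], 0.9], [[0.1, 0.1, 10.2], [0, 0, 0], 1]], "force": 40}}

```text
time: 4.57
tcp_pos: [560.0, 186.1, 99.1]
eef_rot: [0.0, 0.661, 0.751, 0.0]
ft_force: [-0.1, 0.5, -0.1]
width: 0.569
```

{"api": "send_rows", "payload": {"steps": [[[0, 0, 0], [0, 0, 0], 1], [[0, 0, 0], [0, 0, 0], 1], [[0, 0, 0], [0, 0, 0], 1], [[0, 0, 0], [0, 0, 0], 1], [[0, 0, 0], [0, 0, 0], 1], [[0, 0, 0], [0, 0, 0], 1]], "force": 60}}

```text
time: 5.07
tcp_pos: [559.4, 186.0, 98.6]
eef_rot: [-0.0, 0.661, 0.751, -0.0]
ft_force: [-1.5, -0.8, 0.9]
width: 0.258
```

{"api": "send_rows", "payload": {"steps": [[[0, 0, 0], [0, 0, 0], 1], [[0, 0, 0], [0, 0, 0], 1], [[0, 0, 0], [0, 0, 0], 1], [[0, 0, -1.5], [0, 0, 0], 1], [[0, 0, -3], [0, 0, 0], 1], [[0, 0, -5], [0, 0, 0], 1], [[0, 0, -7], [0, 0, 0], 1], [[0, 0, -10], [0, 0, 0], 1], [[0, 0, -13], [0, 0, 0], 1], [[0, 0, -16], [0, 0, 0], 1], [[0, 0, -16], [0, 0, 0], 1], [[0, 0, -16], [0, 0, 0], 1]]}}

```text
time: 6.07
tcp_pos: [560.6, 186.2, 259.5]
eef_rot: [0.001, 0.661, 0.75, 0.001]
ft_force: [-0.2, 0.0, -4.9]
width: 0.258
```

```bash
python3 - <<'E'
from h import *
s=state(); print(s["tcp_pos"],s["eef_rot"],s["time"],s["ft_force"],s["width"])
im,K,W=cam("wrist")
a=im[180:384,156:356]; b=cam("side")[0][60:200,120:280]; 
cv2.imwrite("pics/g.png",np.hstack([cv2.resize(a,(400,400)),cv2.resize(b,(400,400))])[:,:,::-1])
E
```

```text
[560.62726952 186.2122618  259.49302218] [0.0008275  0.66090704 0.75046633 0.00122059] 6.0667 [-0.19163132  0.00945677 -4.91856049] 0.25835206213463585
```

View pics/g.png

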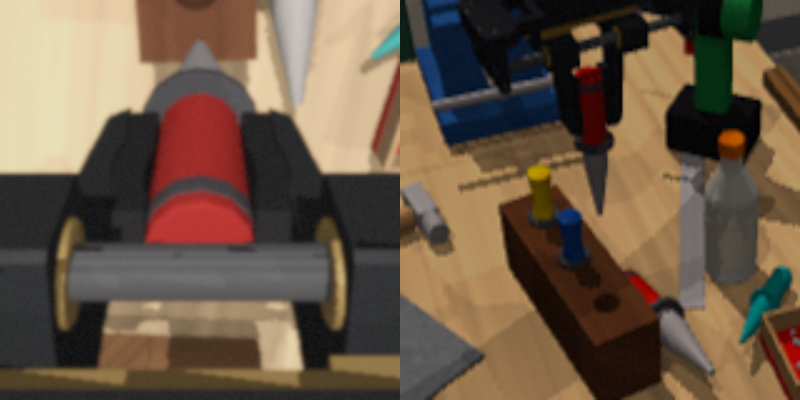

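```bash
python3 - <<'E'
from h import *
im,K,W=cam("wrist"); H=np.array(viewer.get_image("wrist")["hand_eye"])
for p in([0,0,89.6],[0,0,23.6],[0,0,-36.4],[5,0,89.6]): print(p,proj(K,H,p))
u,v=256,200
print("point", plane(K,H,u,v,89.6))
hsv=cv2.cvtColor(im[180:300,200:312],cv2.COLOR_RGB2HSV)
cv2.imwrite("pics/tip.png",cv2.resize(im[185:285,206:306],(600,600),interpolation=cv2.INTER_CUBIC)[:,:,::-1])
m=((hsv[...,0]<6)|(hsv[...,0]>174))&(hsv[...,1]>150)&(hsv[...,2]>60)
for r_ in range(40,110,10):
    x=np.where(m[r_,:])[0]; x=x[(x>20)&(x<95)]
    if len(x): print(r_+180,x.min()+200,x.max()+200)
E
```

```text
[0, 0, 89.6] [254.35371211 201.30181109]
[0, 0, 23.6] [253.91601295 237.84971564]
[0, 0, -36.4] [253.12986    303.49353224]
[5, 0, 89.6] [254.35193106 195.58536059]
point [ 1.14589917  1.36183832 89.6       ]
230 247 264
240 238 273
250 235 276
260 234 277
270 232 279
280 231 266
```

View pics/tip.png

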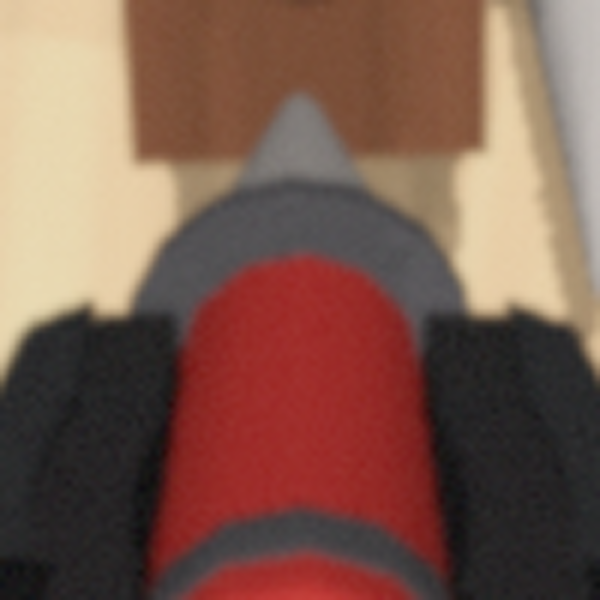

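{"api": "send_rows", "payload": {"steps": [[[-4, -1, 0], [0, 0, 0], 1], [[-8, -2, 0], [0, 0, 0], 1], [[-12, -3, 0], [0, 0, 0.01], 1], [[-16, -4, 0], [0, 0, 0.02], 1], [[-20, -5, 0], [0, 0, 0.03], 1], [[-24, -6, 0], [0, 0, 0.04], 1], [[-28, -7, 0], [0, 0, 0.04], 1], [[-31.5, -8, 0], [0, 0, 0.04], 1], [[-34.5, -8.8, 0], [0, 0, 0.04], 1], [[-37, -9.4, 0], [0, 0, 0.04], 1], [[-37.9, -9.5, 0], [0, 0, 0.04], 1], [[-37.9, -9.5, 0], [0, 0, 0.04], 1]]}}

```text
time: 7.27
tcp_pos: [512.4, -204.9, 257.3]
eef_rot: [-0.001, 0.677, 0.736, -0.001]
ft_force: [-0.3, 0.9, -4.1]
width: 0.257
```

{"api": "send_rows", "payload": {"steps": [[[0, 0, 3], [0, 0, 0], 1], [[0, 0, 6], [0, 0, 0], 1], [[0, 0, 7], [0, 0, 0], 1], [[0, 0, 7], [0, 0, 0], 1], [[0, 0, 7], [0, 0, 0], 1], [[0, 0, 7], [0, 0, 0], 1]]}}

```text
time: 7.77
tcp_pos: [514.9, -201.4, 190.1]
eef_rot: [0.001, 0.675, 0.738, 0.001]
ft_force: [0.2, -1.0, -3.7]
width: 0.26
```

```bash
python3 - <<'E'
from h import *
s=state(); print(s["tcp_pos"],s["eef_rot"],s["time"],s["ft_force"],s["width"])
P=s["tcp_pos"]-[0,0,89.6]
o=[]
for n in("scene","side"):
    im,K,W=cam(n); u,v=proj(K,W,[520.4,-201,78.5]).astype(int); print(n,u,v,"point",proj(K,W,P))
    o.append(cv2.resize(im[v-60:v+40,u-50:u+50],(390,390),interpolation=cv2.INTER_CUBIC))
cv2.imwrite("pics/a.png",np.hstack(o)[:,:,::-1])
q=s["eef_rot"];print(R.from_quat([q[1],q[2],q[3],q[0]]).as_matrix().round(4))
E
```

```text
[ 514.85063911 -201.35792046  190.13468344] [9.26077017e-04 6.75300138e-01 7.37542194e-01 6.14200853e-04] 7.7667 [ 0.2432287  -1.03299344 -3.68214609] 0.2596164676038249
scene 244 117 point [245.72476337 110.08676091]
side 245 294 point [243.00943279 288.39767168]
[[-8.790e-02  9.961e-01  2.200e-03]
 [ 9.961e-01  8.790e-02 -3.000e-04]
 [-5.000e-04  2.200e-03 -1.000e+00]]
```

View pics/a.png

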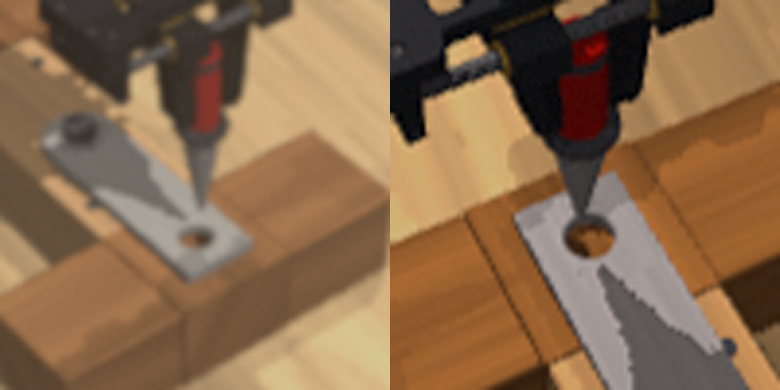

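{"api": "send_rows", "payload": {"steps": [[[0, -0.1, 0.8], [0, 0, 0], 1], [[0, -0.1, 1.6], [0, 0, 0], 1], [[0, -0.1, 2.2], [0, 0, 0], 1], [[0, -0.1, 2.8], [0, 0, 0], 1], [[0, -0.1, 2.8], [0, 0, 0], 1], [[0, -0.1, 2.8], [0, 0, 0], 1]]}}

```text
time: 8.37
tcp_pos: [512.3, -201.9, 160.2]
eef_rot: [-0.001, 0.676, 0.737, -0.0]
ft_force: [-0.1, -0.3, -4.1]
width: 0.258
```

{"api": "send_rows", "payload": {"steps": [[[0, 0, 0.2], [0, 0, 0], 1], [[0, 0, 0.4], [0, 0, 0], 1], [[0, 0, 0.5], [0, 0, 0], 1], [[0, 0, 0.5], [0, 0, 0], 1]]}}

```text
time: 8.7
tcp_pos: [512.5, -202.0, 155.6]
eef_rot: [-0.0, 0.676, 0.737, -0.0]
ft_force: [0.2, 0.2, -3.2]
width: 0.261
```

At 12.5 mm deep there's still no contact, so the point is past the wood surface and the -x side is confirmed. I'll continue in small steps.

{"api": "send_rows", "payload": {"steps": [[[0, 0, 0.2], [0, 0, 0], 1], [[0, 0, 0.4], [0, 0, 0], 1], [[0, 0, 0.5], [0, 0, 0], 1], [[0, 0, 0.5], [0, 0, 0], 1]]}}

```text
time: 9.03
tcp_pos: [513.1, -202.0, 150.7]
eef_rot: [0.0, 0.676, 0.737, 0.0]
ft_force: [1.2, 0.5, -4.6]
width: 0.257
```

{"api": "send_rows", "payload": {"steps": [[[0, 0, 0.2], [0, 0, 0], 1], [[0, 0, 0.4], [0, 0, 0], 1], [[0, 0, 0.5], [0, 0, 0], 1], [[0, 0, 0.5], [0, 0, 0], 1]]}}

```text
time: 9.37
tcp_pos: [513.6, -202.0, 145.9]
eef_rot: [0.001, 0.676, 0.737, 0.001]
ft_force: [4.3, 0.1, -4.1]
width: 0.259
```

{"api": "send_rows", "payload": {"steps": [[[0, -0.03, 0.2], [0, 0, 0], 1], [[0, -0.06, 0.4], [0, 0, 0], 1], [[0, -0.09, 0.5], [0, 0, 0], 1], [[0, -0.09, 0.5], [0, 0, 0], 1]]}}

```text
time: 9.7
tcp_pos: [513.7, -202.1, 142.4]
eef_rot: [0.002, 0.676, 0.737, 0.001]
ft_force: [3.7, 1.7, 9.3]
width: 0.258
```

{"api": "send_rows", "payload": {"steps": [[[0, -0.03, 0.2], [0, 0, 0], 1], [[0, -0.06, 0.4], [0, 0, 0], 1], [[0, -0.09, 0.5], [0, 0, 0], 1], [[0, -0.09, 0.5], [0, 0, 0], 1]]}}

```text
time: 10.03
tcp_pos: [512.9, -202.2, 137.7]
eef_rot: [0.002, 0.676, 0.737, 0.001]
ft_force: [2.1, 1.3, 10.8]
width: 0.257
```

{"api": "send_rows", "payload": {"steps": [[[0, -0.03, 0.2], [0, 0, 0], 1], [[0, -0.06, 0.4], [0, 0, 0], 1], [[0, -0.09, 0.5], [0, 0, 0], 1], [[0, -0.09, 0.5], [0, 0, 0], 1]]}}

```text
time: 10.37
tcp_pos: [512.0, -202.2, 132.7]
eef_rot: [0.002, 0.676, 0.737, 0.001]
ft_force: [2.5, 1.9, 10.5]
width: 0.259
```

{"api": "send_rows", "payload": {"steps": [[[0, -0.03, 0.2], [0, 0, 0], 1], [[0, -0.06, 0.4], [0, 0, 0], 1], [[0, -0.09, 0.5], [0, 0, 0], 1], [[0, -0.09, 0.5], [0, 0, 0], 1]]}}

```text
time: 10.7
tcp_pos: [511.1, -202.1, 127.6]
eef_rot: [0.002, 0.675, 0.737, 0.001]
ft_force: [2.3, 2.1, 11.6]
width: 0.257
```

{"api": "send_rows", "payload": {"steps": [[[-0.02, -0.03, 0.2], [0, 0, 0], 1], [[-0.04, -0.06, 0.4], [0, 0, 0], 1], [[-0.05, -0.09, 0.5], [0, 0, 0], 1], [[-0.05, -0.09, 0.5], [0, 0, 0], 1]]}}

```text
time: 11.03
tcp_pos: [510.2, -202.4, 122.5]
eef_rot: [0.002, 0.675, 0.737, 0.001]
ft_force: [2.4, 2.8, 10.7]
width: 0.259
```

{"api": "send_rows", "payload": {"steps": [[[-0.02, -0.03, 0.2], [0, 0, 0], 1], [[-0.04, -0.06, 0.4], [0, 0, 0], 1], [[-0.05, -0.09, 0.5], [0, 0, 0], 1], [[-0.05, -0.09, 0.5], [0, 0, 0], 1]]}}

```text
time: 11.37
tcp_pos: [509.2, -202.4, 117.1]
eef_rot: [0.001, 0.675, 0.738, 0.001]
ft_force: [3.5, 3.4, 8.0]
width: 0.257
```

{"api": "send_rows", "payload": {"steps": [[[0, -0.03, 0.2], [0, 0, 0], 1], [[0, -0.06, 0.4], [0, 0, 0], 1], [[0, -0.09, 0.5], [0, 0, 0], 1], [[0, -0.09, 0.5], [0, 0, 0], 1]]}}

```text
time: 11.7
tcp_pos: [508.2, -202.5, 112.0]
eef_rot: [0.001, 0.675, 0.738, 0.001]
ft_force: [2.3, 3.8, 7.0]
width: 0.255
```

{"api": "send_rows", "payload": {"steps": [[[-0.03, -0.02, 0.2], [0, 0, 0], 1], [[-0.06, -0.04, 0.4], [0, 0, 0], 1], [[-0.06, -0.04, 0.5], [0, 0, 0], 1], [[-0.06, -0.04, 0.5], [0, 0, 0], 1]]}}

```text
time: 12.03
tcp_pos: [507.8, -202.7, 106.6]
eef_rot: [0.001, 0.675, 0.738, 0.001]
ft_force: [4.6, 5.1, 4.9]
width: 0.255
```

{"api": "send_rows", "payload": {"steps": [[[0, 0, 0.15], [0, 0, 0], 1], [[0, 0, 0.3], [0, 0, 0], 1], [[0, 0, 0.3], [0, 0, 0], 1], [[0, 0, 0.3], [0, 0, 0], 1]]}}

```text
time: 12.37
tcp_pos: [507.8, -202.7, 103.6]
eef_rot: [0.001, 0.675, 0.738, 0.001]
ft_force: [3.9, 4.0, 4.8]
width: 0.262
```

{"api": "send_rows", "payload": {"steps": [[[0, -0.02, 0.1], [0, 0, 0], 1], [[0, -0.02, 0.2], [0, 0, 0], 1], [[0, -0.02, 0.2], [0, 0, 0], 1]]}}

```text
time: 12.62
tcp_pos: [507.8, -202.7, 102.0]
eef_rot: [0.001, 0.675, 0.738, 0.001]
ft_force: [3.7, 4.5, 7.8]
width: 0.26
```

{"api": "send_rows", "payload": {"steps": [[[0, 0, 0.1], [0, 0, 0], 1], [[0, 0, 0.1], [0, 0, 0], 1], [[0, 0, 0.1], [0, 0, 0], 1]]}}

```text
time: 12.87
tcp_pos: [507.9, -202.7, 101.9]
eef_rot: [0.001, 0.675, 0.738, 0.001]
ft_force: [1.0, 4.5, 16.9]
width: 0.26
```

It has seated: the height stalled at 101.9 and Fz rose. I'll press slightly more, then release.

{"api": "send_rows", "payload": {"steps": [[[0, 0, 0.15], [0, 0, 0], 1], [[0, 0, 0.15], [0, 0, 0], 1], [[0, 0, 0.15], [0, 0, 0], 1]]}}

```text
time: 13.12
tcp_pos: [507.9, -202.7, 101.7]
eef_rot: [0.001, 0.675, 0.738, 0.001]
ft_force: [-4.1, 7.8, 32.5]
width: 0.254
```

{"api": "send_rows", "payload": {"steps": [[[0, 0, 0], [0, 0, 0], 0.7], [[0, 0, 0], [0, 0, 0], 0.65], [[0, 0, 0], [0, 0, 0], 0.6], [[0, 0, 0], [0, 0, 0], 0.5], [[0, 0, 0], [0, 0, 0], 0.4], [[0, 0, 0], [0, 0, 0], 0.3], [[0, 0, 0], [0, 0, 0], 0.2], [[0, 0, 0], [0, 0, 0], 0.2]]}}

```text
time: 13.78
tcp_pos: [505.7, -204.2, 98.0]
eef_rot: [-0.0, 0.676, 0.737, -0.0]
ft_force: [-0.1, 0.5, 0.8]
width: 0.756
```

{"api": "send_rows", "payload": {"steps": [[[0, 0, -1], [0, 0, 0], 0.2], [[0, 0, -3], [0, 0, 0], 0.2], [[0, 0, -5], [0, 0, 0], 0.2], [[0, 0, -8], [0, 0, 0], 0.2], [[0, 0, -10], [0, 0, 0], 0.2], [[0, 0, -12], [0, 0, 0], 0.2], [[0, 0, -12], [0, 0, 0], 0.2], [[0, 0, -12], [0, 0, 0], 0.2]]}}

```text
time: 14.45
tcp_pos: [506.5, -204.5, 219.7]
eef_rot: [0.001, 0.676, 0.737, 0.0]
ft_force: [-0.6, 0.0, -0.9]
width: 0.793
```

```bash
python3 - <<'E'
from h import *
s=state(); print(s["tcp_pos"],s["time"],s["ft_force"],s["width"])
P=np.array([507.5,-202.8,0])
o=[]
for n in("scene","side"):
    im,K,W=cam(n); u,v=proj(K,W,P+[0,0,90]).astype(int)
    for z in (78.5,138.5): print(n,z,proj(K,W,P+[0,0,z])-[u-50,v-50])
    o.append(cv2.resize(im[v-50:v+50,u-50:u+50],(390,390),interpolation=cv2.INTER_CUBIC))
cv2.imwrite("pics/end.png",np.hstack(o)[:,:,::-1])
E
```

```text
[ 506.46773008 -204.4566927   219.65863328] 14.45 [-0.56356001  0.03573692 -0.92562796] 0.7928103907687937
scene 78.5 [50.81094536 54.11716918]
scene 138.5 [50.78772433 36.16191708]
side 78.5 [50.58955683 54.17684956]
side 138.5 [50.23290206 34.90960036]
```

View pics/end.png

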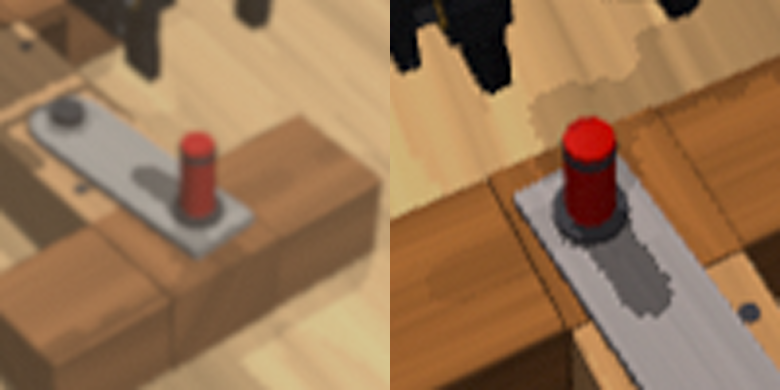

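The drift stands upright with its collar flat on the plate. Its top is where a fully seated drift should be (scene crop about 198,142; side crop 588,137). The gripper is clear, so I'm handing in.

```bash
python3 -c "
from station import order; print(order.job_done())"
```

```text
the job is handed in; nothing more can be done
None
```

The drift is pushed home through the plate into the timber leg, and I've handed the job in at about 14.5 s of the 58 s allowed.

- **Pick and feel:** I took the smaller red drift from the tool block. The close-up view put the timber hole on the plate's -x side. The point then went 12.5 mm deep there with no contact, which confirmed it.
- **Push:** I pushed down in small steps with about 5–12 N, easing the gripped drift sideways so its taper drew the plate over. I pressed to about 33 N at the end to seat it.
- **Last checks:** The height stalled where the collar meets the plate, and the force rose there. After I let go, both cameras show the drift upright with its collar flat. The gripper is about 75 mm clear of the drift and reads no force.
- **Look-alikes moved:** The larger red and turquoise look-alikes stood on their points at the start and toppled within the first few seconds. The gripper passed above them, no contact force showed, and I left them lying where they fell.
- **Measurement:** The wrist camera sat about 1 mm off the fixed cameras, which was within the margin for the fit.

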